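Wedge a pressed-in bearing cover out of a gear unit

TASK

The screws are out, but the round bearing cover of the gear unit in the vise is still pressed tight into its bore. Work the hand wedge, its flat side resting on the slot's floor, into the two pry slots from alternate sides, a little at a time, until both edges of the cover stand at least 2 mm clear: never let one edge get more than 4 mm ahead of the other, never press with the wedge harder than 15 N, and do not take hold of the cover before then. Then lay the wedge back flat on its wooden board, lift the cover off and set it down, not drop it, flat in the middle of the rubber mat, and leave the other things on the bench where they are.

Things in the scene. Friction and masses are not known exactly. Their poses are not given: they have to be found in the camera images.
- gearbox: Grey gear unit, a square housing 124 x 124 mm, held fast in a blue vise 100 mm wide that reaches 120 mm to -x, 160 mm to +x and 62 mm up; a 16 mm shaft stub sticks out 40 mm from the +x face at 78 mm height. Fixed. Origin on the bench under the bore's axis; z up. The top face, on which the cover sits, is at z = 100 mm. The two pry slots open to +y and -y; those sides are free.
- slot_left (a point): Mouth of the pry slot on the gear unit's +y side, at the level of the top face, 58 mm from the bore axis: 4 mm outside the cover's edge, 4 mm inside the housing's. The slot is 28 mm wide, open outwards and above here, and runs in under the cover to its spigot. Its level floor is as cast, 1.5 to 4 mm below this point and not alike on the two sides: find it by touch. Axes as gearbox.
- slot_right (a point): The same point at the mouth of the slot on the -y side.
- cover: Round aluminium cover, 0.24 kg. Flange 108 mm across, 8.5 mm thick; below it a spigot 74 mm across, 13 mm long, held in the bore by a tight O-ring; above it a boss 40 mm across with its top 42 mm above the flange's underside. Origin on the axis at the flange's underside; z up. It stays where it is left. With both edges 2 to 3 mm up the O-ring eases and it lifts out with about 10 N.
- cover_boss (a point): Centre of the cover, 25 mm above its flange's underside, half-way up the boss: here it is taken from above (leave the lowest 3 mm of the boss free). Its axes are the cover's.
- rim_left (a point): Underside of the cover's edge above the +y slot, 54 mm from the axis: z = 100 mm in the gear unit's frame when home, more by the gap when raised. As one edge is wedged up, the other sinks by a third to four fifths as much (not below home); drawing the wedge out lets the edge sink up to 1.5 mm.
- rim_right (a point): The same at the -y slot.
- wedge: Hand wedge lying flat on the wooden board, 0.20 kg, 130 mm long. Origin under the handle's middle at the level of the flat underside; x points to the tip, z up. Black handle 90 long, 22 wide (along y), 28 mm high; then a smooth steel blade 20 mm wide and 40 mm long, its flat underside level with the handle's.
- wedge_grip (a point): Centre of the wedge's handle, 14 mm above its underside.
- wedge_tip (a point): Tip of the wedge, on its flat underside, 85 mm ahead of the handle's centre. The blade's last 18 mm are a ramp: 1.2 mm thick at the tip and 0.5 mm thicker for every mm back, to 10.2 mm. Raising an edge takes a push of 3 to 10 N. In the hand the wedge may sit a millimetre high or low.
- tool_board: Flat plywood board for the wedge, 200 x 150 x 10 mm, fixed. Origin under its centre; its top is at z = 10 mm.
- rubber_mat: Black rubber mat, 170 x 170 x 5 mm, fixed. Origin under its centre; its top is at z = 5 mm.
- calculator: Pocket calculator lying on the bench, 80 x 145 x 16 mm. Origin under its centre. To be left alone.
- rotary_tool: Cordless rotary tool lying on the bench, about 190 mm long, 42 mm thick. Origin under it, 10 mm from the middle of its body. To be left alone.
- screw_dish: Small steel dish with the cover's screws, 80 mm across, 20 mm high. Origin under its centre. To be left alone.
Things that resemble listed ones, but are neither listed nor needed, are in the scene too. There is more than one size of the wedge; the job needs the middle-sized.

How it is judged (in metres and radians):
On the way, in this order (a step that is already met when the one before it is completed fails the run):
1. One edge of the cover is raised 1.5 mm by the wedge (z of any of rim_left, rim_right in the frame of gearbox above 0.1015 m and contact force between wedge and cover above 0.5 N).
2. Both edges of the cover stand at least 2 mm clear, with no hand on it (z of each of rim_left, rim_right in the frame of gearbox above 0.102 m and contact force between the fingers and cover below 0.5 N and horizontal distance between cover_boss and gearbox below 0.02 m), for 0.2 s.
At the end, for the whole second after the job is handed in: The cover rests flat on its spigot on the rubber mat, its centre within 50 mm of the mat's, at rest; the wedge lies flat on its board, its handle's centre within 70 mm of the board's centre, at rest; nothing touches the gear unit (horizontal distance between cover_boss and rubber_mat below 0.05 m and height (world z) of cover_boss between 0.038 and 0.048 m and angle between cover's own z axis and vertical below 0.08 rad and linear speed of each of cover, wedge below 0.01 m/s and horizontal distance between wedge_grip and tool_board below 0.07 m and height (world z) of wedge_grip between 0.018 and 0.03 m and angle between wedge's own z axis and vertical below 0.15 rad and contact force between anything else and gearbox below 0.1 N).
It fails at once if The cover is cocked in its bore: one edge more than 4 mm (0.04 rad) higher than the other (angle between cover's own z axis and vertical above 0.04 rad and horizontal distance between cover_boss and gearbox below 0.02 m and z of cover_boss in the frame of gearbox between 0.11 and 0.131 m).
It fails at once if The wedge presses on the gear unit or on the cover with more than 15 N, or bears on the cover (over 5 N) without resting on the slot's floor (contact force between wedge and gearbox above 15 N or contact force between wedge and cover above 15 N or (contact force between wedge and cover above 5 N and contact force between wedge and gearbox below 0.3 N)).
It fails at once if The gripper takes hold of the cover while it is still tight (an edge less than 1.5 mm clear) (contact force between the arm and cover above 1 N and z of any of rim_left, rim_right in the frame of gearbox below 0.1015 m and horizontal distance between cover_boss and gearbox below 0.02 m and z of cover_boss in the frame of gearbox above 0.11 m).
It fails at once if The cover is dropped (linear speed of cover above 0.4 m/s and contact force between the fingers and cover below 0.2 N).
It fails at once if A thing on the bench that has no part in the job is shifted by more than 20 mm (distance of any of calculator, rotary_tool, screw_dish from where it was at the start of the episode above 0.02 m).
It also fails if it takes over 72 s, if anything falls off the work surface, if the arm or the gripper's body presses on something with over 40 N, if the wrist force passes 120 N, or if a joint passes its speed limit or range.

ROBOT

A 6-joint arm with a two-finger parallel gripper is mounted at the origin on the work surface. World frame = base frame: x ahead of the robot, y to its left, z up, the work surface at z = 0. Lengths are in mm, angles in rad, forces in N, time in s.
With the tool pointing down it reaches from about 375 to 925 mm from the base axis. Payload 5.7 kg.
Tool frame: the origin (TCP) lies between the finger pads; the fingertips stand 22 mm ahead of it and the grasp point (between the pads) lies 3 mm ahead of it (arm.tips_ahead is the distance from the TCP to the fingertips, in mm); z points along the fingers, y is the line along which they close (so a half turn about z gives the same grasp; the last joint's range is limited). The gripper opens to 85 mm and grips with 20 to 120 N. Pads are 22 mm wide; open, the fingers measure 114 mm over their backs; the gripper's body (76 mm by 85 mm) begins 54 mm behind the grasp point. The pads swing forward as they close: fully open they stand 13 mm farther back than shut.
Start: joints at [1.058, 0.359, 1.51, -0, 1.272, -0.115], TCP at [232.426, 553.122, 253.267] pointing down, gripper open.
Joint ranges: [-2.97, 2.97], [-1.01, 2.36], [0.21, 2.38], [-0.96, 4.11], [0.2, 2.71], [-2.98, 2.98]. Speed limits (rad/s): [2.39, 2.39, 3.14, 3.14, 3.14, 3.14].

INTERFACE

Orientations are given as [roll, pitch, yaw] about the fixed x, y, z axes, in that order (R = Rz(yaw) Ry(pitch) Rx(roll)).
In Python, from plant import arm gives the robot as it stands.
- The arm moves only by the tool step_arm, never from a script. Its argument "rows" is a list of rows, each a list of 7 numbers: the shift along the tool's x, y, z in m, then the turn, a rotation vector about the tool's x, y, z in degrees, then the closure, from 0 (fully open) to 1 (shut). In form: [[tx, ty, tz, wx, wy, wz, grip], ...]. A call has 1 to 20 rows; each row shifts and turns the commanded pose from where the row before left it, along the tool's axes as they then stand; what a row does not reach is not made up. A row lasts 1/8 s, in which the tool goes at most 62.5 mm and 10.7 degrees, less where a joint would pass 70% of its speed; a pose out of reach is approached as far as the arm can. A call with a gripper value outside its range is refused whole. The fingers move at their own pace and stop on an object; the grip force is fixed at half the most. Time passes only in rows, so rows that do not move let the fingers close. It gives the time, the measured TCP pose, the force, the opening and the grip force at its end, in the units of the state.
- arm.get_state(): the state, without advancing time (a new reading comes with each control period).
- arm.capture(name): name is "side" or "top" or "wrist"; returns (picture, depth): 480x640x3 uint8, red, green, blue; 480x640 float32, mm along the optical axis (not along the pixel's ray), 0 where there is no reading.
- arm.calibration(name): a dict with "fovy" (degrees; the focal length in pixels is half the picture's height over the tangent of half this angle, whatever the lens; pixels are square), "cx", "cy" (the principal point, pixels), "eye" and "orientation" of the camera in the world; the wrist camera has in their place "tool_from_camera" (4x4, takes a point from camera to tool coordinates, whose origin is the TCP and whose axes are the flange's). Camera axes: x right, y down, z forward; pixel columns grow to the right and rows downward; lengths in mm; the calibration is good to about 2 mm. A picture is of the moment at which its call begins: read the wrist's pose just before it. calibration takes no time and is no camera call.
- arm.finish_job(): hands the job in; it is judged then, once.
The state is a dict: "t": time; "qpos": joint angles; "dq": joint speeds; "effort": joint torques, N m; "tool_pos": TCP position; "ee_rot": TCP orientation; "ft_force": force on the tool from outside, world axes, zero at the start; "moment": the same for the moment, N m; "finger_gap": finger opening in mm; "gripper_force": force on a finger pad.
Only numpy, scipy, OpenCV 4.12 (cv2) and the standard library are available. Lean on these libraries where they do the work, as an engineer would, in place of code of your own. Each camera call takes 0.05 s, during which the arm holds its last target. There are 200 camera calls.

## Working session

There is one attempt and no reset: what is moved stays moved. The work goes in short steps, Python scripts to look and compute and a tool call to move; the robot and the scene stay as the last step left them, time stands still between calls to the robot, and variables do not carry over. Pictures are saved under pics/ and viewed, at most 10 in all, crops included, and the job is handed in when it is done.

Besides the shell and the picture viewer there is one more tool, called after "Call:" in YAML: its name, and indented under it one key for each argument. step_arm: Moves the arm, as the interface text tells. Its arguments: {"type":"object","properties":{"rows":{"type":"array"}},"required":["rows"]}

```bash
mkdir -p pics; ls; cat > h.py <<'E'
import numpy as np, cv2
from scipy.spatial.transform import Rotation as R
from plant import arm
def cap(n):
    s=arm.get_state(); im,d=arm.capture(n); return s,im,d
def save(n,im): cv2.imwrite('pics/'+n+'.png',cv2.cvtColor(im,cv2.COLOR_RGB2BGR))
def cam(n,s):
    c=arm.calibration(n); f=240/np.tan(np.radians(c['fovy'])/2)
    if n=='wrist':
        T=np.array(c['tool_from_camera']); Rt=R.from_euler('xyz',s['ee_rot']).as_matrix()
        return f,c['cx'],c['cy'],Rt@T[:3,:3],Rt@T[:3,3]+np.array(s['tool_pos'])
    o=np.array(c['orientation']); Rm=o if o.shape==(3,3) else R.from_euler('xyz',o).as_matrix()
    return f,c['cx'],c['cy'],Rm,np.array(c['eye'])
def onplane(n,s,px,z):
    f,cx,cy,Rm,e=cam(n,s); px=np.atleast_2d(px).astype(float)
    r=np.c_[(px[:,0]-cx)/f,(px[:,1]-cy)/f,np.ones(len(px))]@Rm.T
    return e+r*((z-e[2])/r[:,2])[:,None]
def cloud(n,s,d):
    f,cx,cy,Rm,e=cam(n,s); v,u=np.mgrid[:480,:640]
    P=np.stack([(u-cx)/f*d,(v-cy)/f*d,d],-1)@Rm.T+e
    P[d==0]=np.nan; return P
E
python3 - <<'E'
from h import *
for n in('top','side'):
    s,im,d=cap(n); save(n+'0',im); print(n,arm.calibration(n)); np.save(n+'d.npy',d)
print(s, arm.tips_ahead, arm.calibration('wrist'))
E
```

```text
pics
top {'fovy': 57.43170823374268, 'cx': 325.2461406956144, 'cy': 230.1015774903039, 'eye': array([ 387.34864085,  -35.79014501, 1046.76319979]), 'orientation': array([-3.03044074,  0.02260391, -1.5801758 ])}
side {'fovy': 46.983810595999294, 'cx': 323.09957243612456, 'cy': 243.18726506484893, 'eye': array([ 315.71143428, -818.42256744,  842.78748756]), 'orientation': array([-2.33164921, -0.02072494, -0.16891983])}
{'t': 0.05, 'qpos': array([ 1.05789725e+00,  3.59523846e-01,  1.51144076e+00, -3.89408538e-05,
        1.27253667e+00, -1.15102976e-01]), 'dq': array([ 1.33714741e-03,  3.23866214e-04, -1.28820756e-03,  8.20538443e-05,
        1.40948817e-03, -7.66456915e-05]), 'effort': array([-9.22236140e-04, -5.29116762e+01, -2.79625797e+01, -2.18380474e-04,
        5.18271103e-03,  1.78398233e-05]), 'tool_pos': array([232.12828968, 552.56431376, 252.43918938]), 'ee_rot': array([-3.13969239e+00, -1.82248997e-04,  2.74380786e+00]), 'ft_force': array([-0.13087043,  0.09774112, -0.05199956]), 'moment': array([ 0.0251101 , -0.00487288,  0.01791832]), 'gripper_force': 0.0, 'finger_gap': 85.38859098988047} 22.0 {'fovy': 62.875906994066085, 'cx': 319.9771610517655, 'cy': 240.36131062069987, 'tool_from_camera': array([[ 4.43451192e-04, -9.65898941e-01, -2.58918983e-01,
         6.61939436e+01],
       [ 9.99999561e-01,  6.42012136e-04, -6.82328671e-04,
         2.12829669e-01],
       [ 8.25289670e-04, -2.58918567e-01,  9.65898802e-01,
        -1.19814930e+02],
       [ 0.00000000e+00,  0.00000000e+00,  0.00000000e+00,
         1.00000000e+00]])}
```

View pics/top0.png

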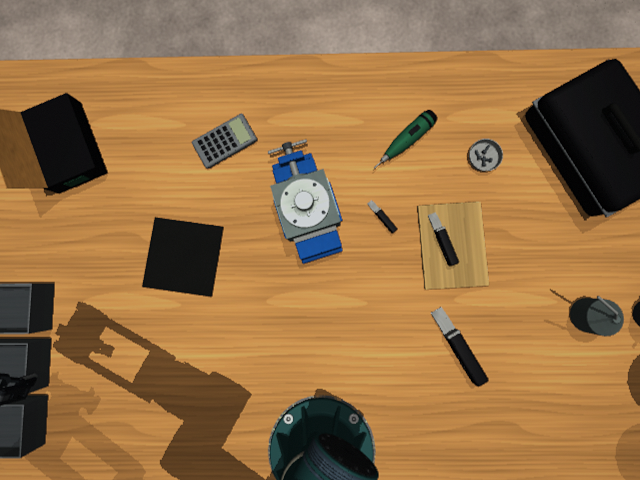

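View pics/side0.png

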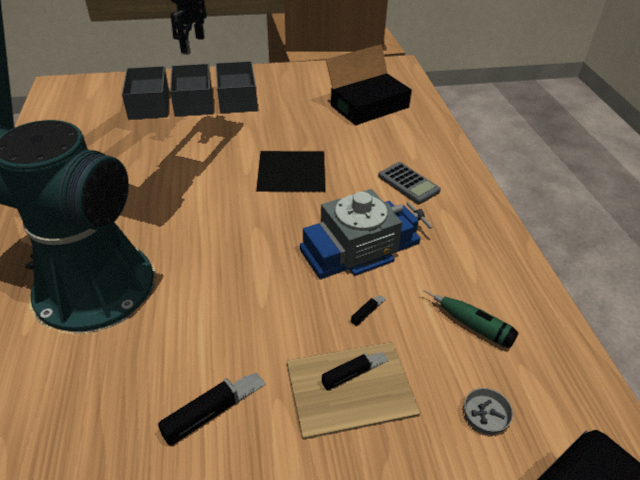

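The top view shows three wedge-like tools: a small one at (382,217), the middle one on the board at (443,240) and a large one at (460,347). The one on the board fits the description. The gear unit is at (305,205), turned about 15°, and the mat is at (183,257). Next I measure all of these.

```bash
cat > m.py <<'E'
from h import *
s=arm.get_state()
im=cv2.imread('pics/top0.png'); d=np.load('topd.npy'); P=cloud('top',s,d)
hsv=cv2.cvtColor(im,cv2.COLOR_BGR2HSV)
def rect(mask,box,z,name):
    m=np.zeros(mask.shape,np.uint8); x0,y0,x1,y1=box; m[y0:y1,x0:x1]=mask[y0:y1,x0:x1]*1
    c=max(cv2.findContours(m,cv2.RETR_EXTERNAL,cv2.CHAIN_APPROX_NONE)[0],key=cv2.contourArea).reshape(-1,2)
    W=onplane('top',s,c,z)[:,:2].astype(np.float32); r=cv2.minAreaRect(W); print(name,r,np.round(cv2.boxPoints(r)).tolist())
v=hsv[...,2]; S=hsv[...,1]
print('depth bench',np.nanmedian(P[300:330,300:400,2]),'mat',np.nanmedian(P[240:270,160:200,2]),'board',np.nanmedian(P[260:280,465:480,2]))
rect(v<40,(130,200,240,310),5,'mat')
for n,b,z in(('small',(362,195,402,238),15),('mid',(424,205,462,270),30),('large',(425,300,495,392),20)):
    rect((v<70),b,z,n+' handle'); rect((S<60)&(v>90)if n!='mid' else (S<60),b,z-12,n+' blade')
z=P[...,2]
rect((z>90)&(z<125),(260,160,350,250),100,'top face')
rect((z>125),(270,160,340,250),142,'boss')
yel=(hsv[...,0]>10)&(hsv[...,0]<30)&(v>170)&(S<130)
rect(z>7,(410,195,495,300),10,'board')
h=P[205:270,424:462]; k=v[205:270,424:462]<70; print('mid handle top z',np.nanpercentile(h[k][:,2],[10,50,90]))
E
python3 m.py
python3 - <<'E'
import cv2
im=cv2.imread('pics/top0.png')[140:300,260:500]; cv2.imwrite('pics/crop1.png',cv2.resize(im,None,fx=3.3,fy=3.3,interpolation=2))
E
```

```text
depth bench -1.26088603546782 mat 4.062778536453379 board 8.703002484505532
mat ((445.3968505859375, 329.36602783203125), (168.1349639892578, 167.0608673095703), 81.56055450439453) [[350.0, 258.0], [516.0, 234.0], [540.0, 400.0], [375.0, 425.0]]
small handle ((522.9746704101562, -157.47409057617188), (61.66183853149414, 17.11336898803711), 38.39900207519531) [[493.0, -170.0], [504.0, -183.0], [552.0, -145.0], [542.0, -132.0]]
small blade ((559.89599609375, -130.1009979248047), (31.124919891357422, 15.081851959228516), 47.39820098876953) [[544.0, -136.0], [555.0, -147.0], [576.0, -124.0], [565.0, -114.0]]
mid handle ((460.18853759765625, -292.4930419921875), (89.58751678466797, 27.30594253540039), 20.535825729370117) [[413.0, -295.0], [423.0, -321.0], [507.0, -290.0], [497.0, -264.0]]
mid blade ((479.71160888671875, -289.3072509765625), (128.28172302246094, 25.440858840942383), 20.4801025390625) [[415.0, -300.0], [424.0, -324.0], [544.0, -279.0], [535.0, -255.0]]
large handle ((208.8331756591797, -328.9162292480469), (137.1165771484375, 35.16169738769531), 29.576601028442383) [[141.0, -347.0], [158.0, -378.0], [277.0, -310.0], [260.0, -280.0]]
large blade ((290.2396240234375, -283.58203125), (58.32839584350586, 29.18782615661621), 29.564523696899414) [[258.0, -285.0], [272.0, -311.0], [323.0, -282.0], [308.0, -256.0]]
top face ((554.6832885742188, 29.522232055664062), (130.634521484375, 123.68421936035156), 17.406219482421875) [[474.0, 69.0], [511.0, -49.0], [636.0, -10.0], [599.0, 108.0]]
boss ((551.5685424804688, 27.712726593017578), (37.826873779296875, 40.43636703491211), 89.64041137695312) [[531.0, 9.0], [572.0, 9.0], [572.0, 46.0], [531.0, 47.0]]
board ((464.33154296875, -313.52606201171875), (199.25833129882812, 150.40200805664062), 2.9422435760498047) [[361.0, -244.0], [369.0, -394.0], [568.0, -384.0], [560.0, -233.0]]
mid handle top z [22.26291669 36.11134524 38.92190515]
```

View pics/crop1.png

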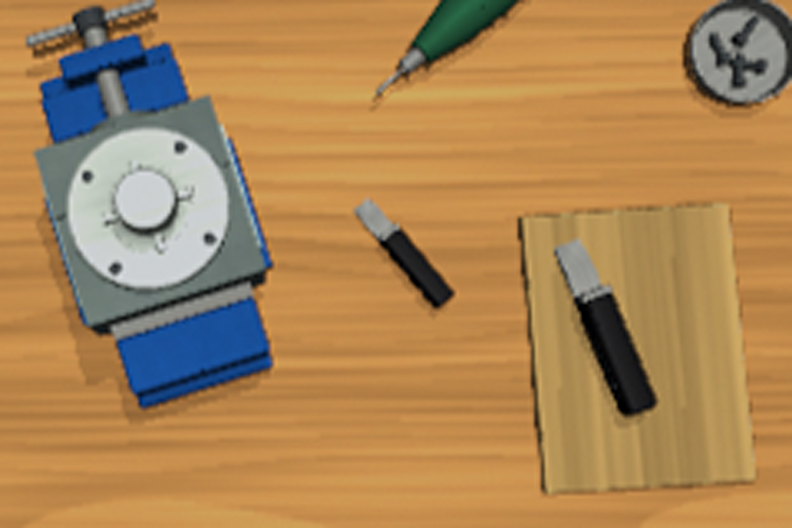

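The crop confirms the choice: the wedge on the board is about 130 mm long, and the other two are about 93 and 195 mm. Now I go above it.

```bash
cat >> h.py <<'E'
def plan(wps,grip,start=None):
    """wps: list of (x,y,z,yaw_deg,nrows), tool down; prints tool-frame rows (m, deg). Start = commanded (x,y,z,yaw)"""
    if start is None:
        s=arm.get_state(); start=[*s['tool_pos'],np.degrees(s['ee_rot'][2])]
    p=np.array(start[:3],float); yaw=start[3]; rows=[]
    for x,y,z,yw,n in wps:
        dy=(yw-yaw)/n; dp=(np.array([x,y,z])-p)/n
        for i in range(n):
            a=np.radians(yaw); c,si=np.cos(a),np.sin(a)
            v=np.array([c*dp[0]+si*dp[1], si*dp[0]-c*dp[1], -dp[2]])/1000
            rows.append([round(float(k),4) for k in v]+[0,0,round(-dy,2),grip]); yaw+=dy
        p=np.array([x,y,z],float)
    print(str(rows).replace(' ',''))
def st():
    s=arm.get_state(); print('t',round(s['t'],2),'pos',np.round(s['tool_pos'],2),'rpy',np.round(np.degrees(s['ee_rot']),2),'F',np.round(s['ft_force'],2),'gap',round(s['finger_gap'],1),'gf',round(s['gripper_force'],1)); return s
E
python3 -c "
from h import *
plan([(440,100,240,180,9),(460,-292,200,200.5,8)],0)"
```

```text
[[-0.0408,-0.0374,0.0014,0,0,np.float64(-2.53),0],[-0.0391,-0.0392,0.0014,0,0,np.float64(-2.53),0],[-0.0373,-0.0409,0.0014,0,0,np.float64(-2.53),0],[-0.0355,-0.0425,0.0014,0,0,np.float64(-2.53),0],[-0.0336,-0.044,0.0014,0,0,np.float64(-2.53),0],[-0.0316,-0.0454,0.0014,0,0,np.float64(-2.53),0],[-0.0295,-0.0468,0.0014,0,0,np.float64(-2.53),0],[-0.0274,-0.0481,0.0014,0,0,np.float64(-2.53),0],[-0.0253,-0.0492,0.0014,0,0,np.float64(-2.53),0],[-0.0025,-0.049,0.005,0,0,np.float64(-2.56),0],[-0.0003,-0.0491,0.005,0,0,np.float64(-2.56),0],[0.0019,-0.049,0.005,0,0,np.float64(-2.56),0],[0.0041,-0.0489,0.005,0,0,np.float64(-2.56),0],[0.0063,-0.0487,0.005,0,0,np.float64(-2.56),0],[0.0084,-0.0483,0.005,0,0,np.float64(-2.56),0],[0.0106,-0.0479,0.005,0,0,np.float64(-2.56),0],[0.0127,-0.0474,0.005,0,0,np.float64(-2.56),0]]
```

Call:
step_arm:
  rows:
    - [-0.0408,-0.0374,0.0014,0,0,-2.53,0]
    - [-0.0391,-0.0392,0.0014,0,0,-2.53,0]
    - [-0.0373,-0.0409,0.0014,0,0,-2.53,0]
    - [-0.0355,-0.0425,0.0014,0,0,-2.53,0]
    - [-0.0336,-0.044,0.0014,0,0,-2.53,0]
    - [-0.0316,-0.0454,0.0014,0,0,-2.53,0]
    - [-0.0295,-0.0468,0.0014,0,0,-2.53,0]
    - [-0.0274,-0.0481,0.0014,0,0,-2.53,0]
    - [-0.0253,-0.0492,0.0014,0,0,-2.53,0]
    - [-0.0025,-0.049,0.005,0,0,-2.56,0]
    - [-0.0003,-0.0491,0.005,0,0,-2.56,0]
    - [0.0019,-0.049,0.005,0,0,-2.56,0]
    - [0.0041,-0.0489,0.005,0,0,-2.56,0]
    - [0.0063,-0.0487,0.005,0,0,-2.56,0]
    - [0.0084,-0.0483,0.005,0,0,-2.56,0]
    - [0.0106,-0.0479,0.005,0,0,-2.56,0]
    - [0.0127,-0.0474,0.005,0,0,-2.56,0]

```text
t: 2.22
tool_pos: [459.6, -293.1, 200.3]
ee_rot: [3.141, -0.0, -2.783]
ft_force: [0.6, -0.2, 0.0]
finger_gap: 85.5
gripper_force: 0.0
```

```bash
sed -i 's/round(-dy,2)/float(round(-dy,2))/' h.py; cat > w.py <<'E'
from h import *
st(); s,im,d=cap('wrist'); save('w1',im); P=cloud('wrist',s,d); z=P[...,2]
v=im.max(-1); m=((v<70)&(z>18)&(z<50)).astype(np.uint8)
c=max(cv2.findContours(m,cv2.RETR_EXTERNAL,cv2.CHAIN_APPROX_NONE)[0],key=cv2.contourArea); mm=np.zeros_like(m); cv2.drawContours(mm,[c],-1,1,-1)
Q=P[(mm>0)&(z>34)]; print('ztop',np.median(Q[:,2]))
print('handle top by cloud',cv2.minAreaRect(Q[:,:2].astype(np.float32)))
print('contour px',cv2.minAreaRect(c)); print('board z',np.nanmedian(z[(z>3)&(z<14)]))
E
python3 w.py
```

```text
t 2.23 pos [ 459.65 -293.13  200.28] rpy [ 1.7997e+02 -1.0000e-02 -1.5948e+02] F [ 0.64 -0.18  0.03] gap 85.5 gf 0.0
ztop 36.971679546694304
handle top by cloud ((458.8779602050781, -296.3658447265625), (85.80757141113281, 21.43123435974121), 20.125350952148438)
contour px ((315.4999694824219, 221.49996948242188), (114.99998474121094, 28.999996185302734), 90.0)
board z 9.18508177433938
```

View pics/w1.png

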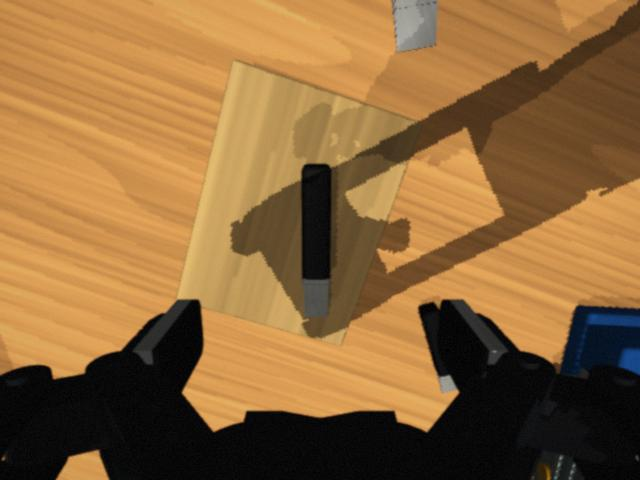

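The picture shows the wedge straight along the image column, handle centre at (316,221) and tip at (316,317), pointing to tool −x. I descend and grip it.

```bash
python3 -c "
from h import *
plan([(459.1,-296.3,60,-159.5,3),(459.1,-296.3,34.5,-159.5,1)],0)"
```

```text
[[0.0001,0.0012,0.0467,0,0,0.02,0],[0.0001,0.0012,0.0467,0,0,0.02,0],[0.0001,0.0012,0.0467,0,0,0.02,0],[-0.0,0.0,0.0255,0,0,-0.0,0]]
```

```bash
python3 w.py
```

```text
t 2.27 pos [ 460.76 -299.54  200.12] rpy [-1.7969e+02 -4.0000e-02 -1.5944e+02] F [ 1.82 -6.31 -0.43] gap 85.4 gf 0.0
ztop 36.94479577907856
handle top by cloud ((459.9176940917969, -295.9234924316406), (88.9831314086914, 21.653722763061523), 20.455120086669922)
contour px ((325.5, 225.0), (118.0, 29.0), 90.0)
board z 9.196237861683358
```

```bash
python3 -c "
from h import *
plan([(460,-295.5,70,-159.5,4),(460,-295.5,36,-159.5,2),(460,-295.5,35.5,-159.5,2)],0,(460.3,-291.5,200.8,-159.5))"
```

```text
[[0.0004,-0.0009,0.0327,0,0,-0.0,0],[0.0004,-0.0009,0.0327,0,0,-0.0,0],[0.0004,-0.0009,0.0327,0,0,-0.0,0],[0.0004,-0.0009,0.0327,0,0,-0.0,0],[-0.0,0.0,0.017,0,0,-0.0,0],[-0.0,0.0,0.017,0,0,-0.0,0],[-0.0,0.0,0.0003,0,0,-0.0,0],[-0.0,0.0,0.0003,0,0,-0.0,0]]
```

Call:
step_arm:
  rows:
    - [0.0004,-0.0009,0.0327,0,0,0,0]
    - [0.0004,-0.0009,0.0327,0,0,0,0]
    - [0.0004,-0.0009,0.0327,0,0,0,0]
    - [0.0004,-0.0009,0.0327,0,0,0,0]
    - [0,0,0.017,0,0,0,0]
    - [0,0,0.017,0,0,0,0]
    - [0,0,0.0003,0,0,0,0]
    - [0,0,0.0003,0,0,0,0]

```text
t: 3.32
tool_pos: [460.2, -295.9, 36.0]
ee_rot: [-3.141, 0.0, -2.784]
ft_force: [-1.0, 0.6, 0.1]
finger_gap: 85.1
gripper_force: 0.0
```

Call:
step_arm:
  rows:
    - [0,0,0,0,0,0,1]
    - [0,0,0,0,0,0,1]
    - [0,0,0,0,0,0,1]
    - [0,0,0,0,0,0,1]
    - [0,0,0,0,0,0,1]
    - [0,0,0,0,0,0,1]

```text
t: 4.08
tool_pos: [459.9, -295.8, 35.8]
ee_rot: [-3.141, 0.0, -2.785]
ft_force: [-1.1, 1.1, 5.3]
finger_gap: 21.1
gripper_force: 60.0
```

Call:
step_arm:
  rows:
    - [0,0,-0.008,0,0,0,1]
    - [0,0,-0.007,0,0,0,1]
    - [0,0,0,0,0,0,1]
    - [0,0,0,0,0,0,1]
    - [0,0,0,0,0,0,1]

```text
t: 4.7
tool_pos: [459.5, -295.4, 50.1]
ee_rot: [3.141, -0.0, -2.785]
ft_force: [-0.4, -0.2, -2.6]
finger_gap: 20.8
gripper_force: 59.0
```

Call:
step_arm:
  rows:
    - [0,0,0.008,0,0,0,1]
    - [0,0,0.006,0,0,0,1]
    - [0,0,0.0005,0,0,0,1]
    - [0,0,0.0003,0,0,0,1]
    - [0,0,0,0,0,0,1]
    - [0,0,0,0,0,0,1]

```text
t: 5.45
tool_pos: [459.5, -295.4, 35.8]
ee_rot: [3.141, -0.0, -2.785]
ft_force: [-1.4, 1.3, 7.7]
finger_gap: 20.7
gripper_force: 60.5
```

Call:
step_arm:
  rows:
    - [0,0,0.0005,0,0,0,1]
    - [0,0,0,0,0,0,1]
    - [0,0,0,0,0,0,1]

```text
t: 5.82
tool_pos: [459.5, -295.4, 35.8]
ee_rot: [3.142, -0.0, -2.784]
ft_force: [-3.2, 1.3, 12.5]
finger_gap: 20.9
gripper_force: 61.3
```

```bash
python3 -c "
from h import *
plan([(459.5,-295.4,85,-159.5,1),(459.5,-295.4,185,-159.5,2),(569,-30,230,-252.5,11),(569,-30,230,-253,3)],1,(459.5,-295.4,34.8,-159.5))"
```

```text
[[-0.0,0.0,-0.0502,0,0,-0.0,1],[-0.0,0.0,-0.05,0,0,-0.0,1],[-0.0,0.0,-0.05,0,0,-0.0,1],[-0.0178,0.0191,-0.0041,0,0,8.45,1],[-0.0148,0.0215,-0.0041,0,0,8.45,1],[-0.0114,0.0235,-0.0041,0,0,8.45,1],[-0.0079,0.0249,-0.0041,0,0,8.45,1],[-0.0041,0.0258,-0.0041,0,0,8.45,1],[-0.0003,0.0261,-0.0041,0,0,8.45,1],[0.0035,0.0259,-0.0041,0,0,8.45,1],[0.0073,0.0251,-0.0041,0,0,8.45,1],[0.0109,0.0237,-0.0041,0,0,8.45,1],[0.0143,0.0218,-0.0041,0,0,8.45,1],[0.0173,0.0195,-0.0041,0,0,8.45,1],[0.0,0.0,-0.0,0,0,0.17,1],[0.0,0.0,-0.0,0,0,0.17,1],[0.0,0.0,-0.0,0,0,0.17,1]]
```

Call:
step_arm:
  rows:
    - [0,0,-0.0502,0,0,0,1]
    - [0,0,-0.05,0,0,0,1]
    - [0,0,-0.05,0,0,0,1]
    - [-0.0178,0.0191,-0.0041,0,0,8.45,1]
    - [-0.0148,0.0215,-0.0041,0,0,8.45,1]
    - [-0.0114,0.0235,-0.0041,0,0,8.45,1]
    - [-0.0079,0.0249,-0.0041,0,0,8.45,1]
    - [-0.0041,0.0258,-0.0041,0,0,8.45,1]
    - [-0.0003,0.0261,-0.0041,0,0,8.45,1]
    - [0.0035,0.0259,-0.0041,0,0,8.45,1]
    - [0.0073,0.0251,-0.0041,0,0,8.45,1]
    - [0.0109,0.0237,-0.0041,0,0,8.45,1]
    - [0.0143,0.0218,-0.0041,0,0,8.45,1]
    - [0.0173,0.0195,-0.0041,0,0,8.45,1]
    - [0,0,0,0,0,0.17,1]
    - [0,0,0,0,0,0.17,1]
    - [0,0,0,0,0,0.17,1]

```text
t: 7.95
tool_pos: [568.8, -30.8, 229.8]
ee_rot: [-3.14, -0.0, 1.868]
ft_force: [-0.3, -0.4, -1.6]
finger_gap: 20.5
gripper_force: 59.7
```

```bash
cat > g.py <<'E'
from h import *
st(); s,im,d=cap('wrist'); save('w2',im); np.save('w2d.npy',d); P=cloud('wrist',s,d); z=P[...,2]
v,u=np.mgrid[:480,:640]; ok=(v<300)
# boss top / flange / face
B=P[ok&(z>137)&(z<148)]; F=P[ok&(z>104)&(z<114)]; T=P[ok&(z>94)&(z<104)]
for n,Q in(('boss',B),('flange',F),('face',T)):
    r=cv2.minAreaRect(Q[:,:2].astype(np.float32)); c,rad=cv2.minEnclosingCircle(Q[:,:2].astype(np.float32))
    print(n,len(Q),'z',np.median(Q[:,2]),'std',Q[:,2].std(),'rect',r,'circ',c,rad)
E
python3 g.py
```

```text
t 7.95 pos [568.82 -30.8  229.82] rpy [-1.7994e+02 -1.0000e-02  1.0700e+02] F [-0.32 -0.36 -1.65] gap 20.5 gf 59.7
boss 4716 z 141.14082529291986 std 0.7874632486847055 rect ((553.1279907226562, 28.614871978759766), (39.51968765258789, 39.39162826538086), 61.713722229003906) circ (553.048828125, 28.552810668945312) 20.033336639404297
flange 18773 z 108.22131865499074 std 0.9751917498274488 rect ((552.5280151367188, 31.177711486816406), (107.40345764160156, 102.44400024414062), 13.441291809082031) circ (553.126708984375, 28.716861724853516) 54.14702224731445
face 15081 z 99.1683487397826 std 1.0450777551217427 rect ((555.8555908203125, 29.383338928222656), (130.38941955566406, 124.76111602783203), 17.2150936126709) circ (552.9943237304688, 28.82296371459961) 87.50102996826172
```

View pics/w2.png

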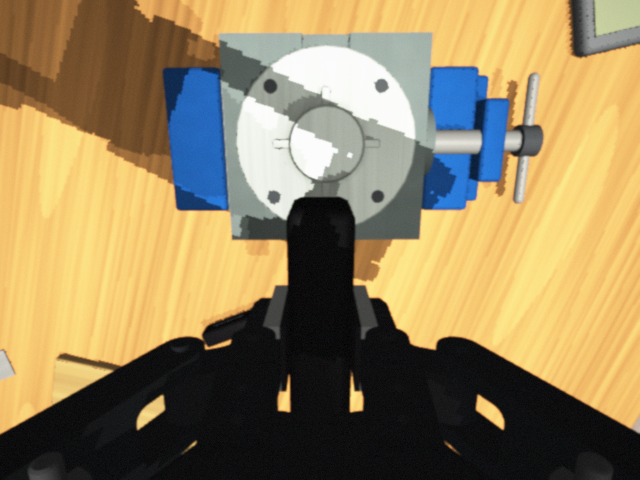

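The picture puts the gear unit at (326,140), with its face edges parallel to the image and the far slot at about (326,40). That gives centre (553,28.7) and yaw 17.1°. I go to hover at the +y slot.

```bash
python3 -c "
from h import *
plan([(510.8,166.4,230,107.1,5),(510.8,166.4,140,107.1,3),(510.8,166.4,128.5,107.1,1),(510.8,166.4,128.3,107.1,2)],1,(568.8,-30.8,229.8,107))"
```

```text
[[0.0411,0.0004,-0.0,0,0,-0.02,1],[0.0411,0.0005,-0.0,0,0,-0.02,1],[0.0411,0.0005,-0.0,0,0,-0.02,1],[0.0411,0.0005,-0.0,0,0,-0.02,1],[0.0411,0.0005,-0.0,0,0,-0.02,1],[0.0,0.0,0.03,0,0,-0.0,1],[0.0,0.0,0.03,0,0,-0.0,1],[0.0,0.0,0.03,0,0,-0.0,1],[0.0,0.0,0.0115,0,0,-0.0,1],[0.0,0.0,0.0001,0,0,-0.0,1],[0.0,0.0,0.0001,0,0,-0.0,1]]
```

Call:
step_arm:
  rows:
    - [0.0411,0.0005,0,0,0,0,1]
    - [0.0411,0.0005,0,0,0,0,1]
    - [0.0411,0.0005,0,0,0,0,1]
    - [0.0411,0.0005,0,0,0,-0.1,1]
    - [0.0411,0.0005,0,0,0,0,1]
    - [0,0,0.03,0,0,0,1]
    - [0,0,0.03,0,0,0,1]
    - [0,0,0.03,0,0,0,1]
    - [0,0,0.0115,0,0,0,1]
    - [0,0,0.0001,0,0,0,1]
    - [0,0,0,0,0,0,1]

```text
t: 9.38
tool_pos: [512.6, 167.1, 129.8]
ee_rot: [3.14, 0.0, 1.869]
ft_force: [0.2, 0.2, -2.4]
finger_gap: 20.8
gripper_force: 59.6
```

```bash
cat > l.py <<'E'
from h import *
import sys
tag=sys.argv[1]
st()
s,im,d=cap('wrist'); np.save('wl.npy',d); s2,im2,d2=cap('top'); np.save('tl.npy',d2)
a=im[200:480,140:500]; b=im2[120:260,220:400]
A=cv2.resize(a,(400,311),interpolation=2); B=cv2.resize(b,(400,311),interpolation=2); save(tag,np.hstack([A,B]))
E
python3 l.py l1
```

```text
t 9.38 pos [512.64 167.06 129.76] rpy [1.7989e+02 2.0000e-02 1.0709e+02] F [ 0.18  0.21 -2.39] gap 20.8 gf 59.6
```

View pics/l1.png

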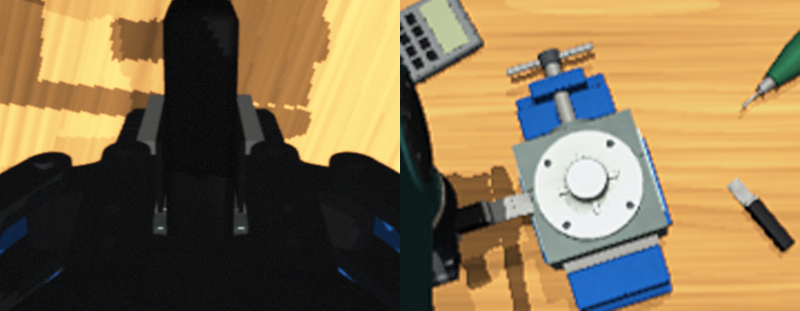

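The top view (right half) shows the blade over the +y slot, with its tip just outside the cover's edge at about (530,205). I measure the radial profile.

```bash
cat > prof.py <<'E'
from h import *
import sys
sg=float(sys.argv[1]); zz=float(sys.argv[2])
G=np.array([553.1,28.7]); ya=np.radians(17.1); ex=np.array([np.cos(ya),np.sin(ya)]); ey=np.array([-np.sin(ya),np.cos(ya)])
s,im,d=cap('top'); P=cloud('top',s,d)
f,cx,cy,Rm,e=cam('top',s)
def pix(p): q=(p-e)@Rm; return q[...,0]/q[...,2]*f+cx, q[...,1]/q[...,2]*f+cy
def samp(r,l,z):
    p=np.array([[*(G+sg*ey*a+ex*b),z] for a in r for b in l]); x,y=pix(p)
    return cv2.remap(im.astype(np.float32),x.astype(np.float32)[None],y.astype(np.float32)[None],1)[0].reshape(len(r),len(l),3)
# flange centre bias from boss
z=P[...,2]; m=(z>130)&(z<150); B=P[m&(np.hypot(P[...,0]-G[0],P[...,1]-G[1])<40)]
print('boss centre topcam',cv2.minEnclosingCircle(B[:,:2].astype(np.float32)))
r=np.arange(48,104,1.); I=samp(r,np.arange(-6,7,2.),zz).mean(1)
for a,i in zip(r,I): print(int(a),np.round(i).astype(int).tolist(),end='; ')
print()
l=np.arange(-18,19,1.)
I=samp(np.arange(68,82,2.),l,zz+6).mean(0)
for a,i in zip(l,I): print(int(a),int(i.mean()),end='; ')
E
python3 prof.py 1 103
```

```text
boss centre topcam ((552.624267578125, 29.048690795898438), 20.26156234741211)
48 [238, 241, 239]; 49 [239, 241, 239]; 50 [240, 242, 241]; 51 [239, 242, 241]; 52 [229, 232, 231]; 53 [206, 212, 209]; 54 [178, 188, 183]; 55 [155, 168, 162]; 56 [138, 153, 147]; 57 [128, 143, 138]; 58 [129, 141, 136]; 59 [146, 154, 148]; 60 [170, 173, 167]; 61 [184, 186, 180]; 62 [191, 193, 187]; 63 [194, 196, 190]; 64 [194, 196, 190]; 65 [195, 196, 190]; 66 [196, 197, 191]; 67 [197, 198, 192]; 68 [199, 200, 194]; 69 [199, 200, 193]; 70 [198, 200, 193]; 71 [197, 199, 192]; 72 [196, 198, 191]; 73 [195, 197, 191]; 74 [195, 196, 190]; 75 [194, 195, 190]; 76 [195, 196, 190]; 77 [195, 196, 190]; 78 [195, 196, 190]; 79 [195, 196, 190]; 80 [195, 196, 189]; 81 [194, 195, 189]; 82 [194, 196, 190]; 83 [197, 198, 192]; 84 [193, 194, 188]; 85 [178, 179, 173]; 86 [155, 156, 151]; 87 [131, 132, 127]; 88 [113, 114, 110]; 89 [104, 105, 101]; 90 [100, 100, 97]; 91 [99, 100, 96]; 92 [100, 101, 97]; 93 [101, 101, 98]; 94 [101, 101, 98]; 95 [101, 101, 98]; 96 [101, 102, 98]; 97 [98, 100, 96]; 98 [91, 92, 89]; 99 [77, 78, 76]; 100 [64, 65, 62]; 101 [59, 60, 58]; 102 [68, 69, 67]; 103 [81, 82, 79]; 
-18 74; -17 69; -16 69; -15 71; -14 72; -13 73; -12 71; -11 73; -10 93; -9 131; -8 162; -7 182; -6 194; -5 198; -4 198; -3 198; -2 198; -1 197; 0 195; 1 194; 2 194; 3 195; 4 196; 5 196; 6 193; 7 188; 8 188; 9 188; 10 186; 11 176; 12 159; 13 137; 14 117; 15 103; 16 102; 17 106; 18 111;
```

```bash
python3 -c "
from h import *
st()"
```

```text
t 9.53 pos [512.47 167.19 129.77] rpy [1.7988e+02 2.0000e-02 1.0709e+02] F [-0.44  1.21 -1.46] gap 20.9 gf 59.6
```

Call:
step_arm:
  rows:
    - [0,0,0.001,0,0,0,1]
    - [0,0,0,0,0,0,1]

```text
t: 9.78
tool_pos: [511.7, 167.1, 127.9]
ee_rot: [3.141, 0.0, 1.869]
ft_force: [-0.6, 0.2, -2.6]
finger_gap: 20.9
gripper_force: 59.6
```

Call:
step_arm:
  rows:
    - [-0.0005,-0.0005,0.0015,0,0,0,1]
    - [-0.0005,-0.0005,0.0015,0,0,0,1]
    - [0,0,0,0,0,0,1]
    - [0,0,0,0,0,0,1]

```text
t: 10.28
tool_pos: [511.0, 165.8, 124.7]
ee_rot: [-3.141, 0.0, 1.869]
ft_force: [-0.1, 1.2, -2.7]
finger_gap: 20.7
gripper_force: 59.6
```

Call:
step_arm:
  rows:
    - [0,0,0.0007,0,0,0,1]
    - [0,0,0,0,0,0,1]

```text
t: 10.52
tool_pos: [511.0, 165.8, 124.0]
ee_rot: [-3.141, 0.0, 1.869]
ft_force: [0.2, -0.4, -2.0]
finger_gap: 20.9
gripper_force: 59.6
```

Call:
step_arm:
  rows:
    - [0,0,0.0005,0,0,0,1]
    - [0,0,0,0,0,0,1]

```text
t: 10.78
tool_pos: [510.9, 165.8, 123.4]
ee_rot: [-3.141, 0.0, 1.869]
ft_force: [0.1, -0.2, -1.9]
finger_gap: 20.7
gripper_force: 59.6
```

Call:
step_arm:
  rows:
    - [0,0,0.0005,0,0,0,1]
    - [0,0,0,0,0,0,1]

```text
t: 11.02
tool_pos: [510.9, 165.8, 123.0]
ee_rot: [-3.141, 0.0, 1.869]
ft_force: [0.0, -0.1, -2.0]
finger_gap: 20.9
gripper_force: 59.6
```

Call:
step_arm:
  rows:
    - [0,0,0.0004,0,0,0,1]
    - [0,0,0,0,0,0,1]

```text
t: 11.28
tool_pos: [510.9, 165.8, 122.6]
ee_rot: [-3.141, 0.0, 1.869]
ft_force: [0.5, -0.5, -2.5]
finger_gap: 21.1
gripper_force: 59.6
```

Call:
step_arm:
  rows:
    - [0,0,0.0005,0,0,0,1]
    - [0,0,0,0,0,0,1]

```text
t: 11.52
tool_pos: [511.0, 165.9, 122.1]
ee_rot: [-3.142, 0.0, 1.869]
ft_force: [0.1, -0.8, -1.7]
finger_gap: 21.1
gripper_force: 59.7
```

Call:
step_arm:
  rows:
    - [0,0,0.0005,0,0,0,1]
    - [0,0,0,0,0,0,1]

```text
t: 11.78
tool_pos: [511.1, 165.9, 121.8]
ee_rot: [3.141, 0.0, 1.869]
ft_force: [-2.6, 0.5, 1.0]
finger_gap: 20.7
gripper_force: 60.0
```

Call:
step_arm:
  rows:
    - [-0.003,0,0,0,0,0,1]
    - [-0.003,0,0,0,0,0,1]
    - [-0.003,0,0.0001,0,0,0,1]
    - [0,0,0,0,0,0,1]

```text
t: 12.28
tool_pos: [514.0, 156.9, 121.7]
ee_rot: [3.141, 0.0, 1.869]
ft_force: [0.2, 0.8, 3.6]
finger_gap: 21.2
gripper_force: 60.3
```

Call:
step_arm:
  rows:
    - [-0.001,0,0,0,0,0,1]
    - [-0.001,0,0,0,0,0,1]
    - [0,0,0,0,0,0,1]

```text
t: 12.65
tool_pos: [514.2, 156.2, 121.7]
ee_rot: [3.141, -0.001, 1.869]
ft_force: [-0.8, 5.9, 4.3]
finger_gap: 21.0
gripper_force: 60.5
```

Call:
step_arm:
  rows:
    - [-0.0003,0,-0.0004,0,0,0,1]
    - [-0.0004,0,0,0,0,0,1]
    - [0,0,0,0,0,0,1]

```text
t: 13.02
tool_pos: [514.2, 155.8, 121.9]
ee_rot: [3.141, -0.002, 1.869]
ft_force: [-1.2, 7.0, 2.0]
finger_gap: 20.9
gripper_force: 60.3
```

Call:
step_arm:
  rows:
    - [-0.0005,0,0,0,0,0,1]
    - [-0.0005,0,0,0,0,0,1]
    - [0,0,0,0,0,0,1]

```text
t: 13.4
tool_pos: [514.3, 155.1, 122.0]
ee_rot: [3.142, -0.002, 1.869]
ft_force: [-1.4, 8.7, 3.1]
finger_gap: 20.9
gripper_force: 60.4
```

Call:
step_arm:
  rows:
    - [-0.0005,0,-0.0002,0,0,0,1]
    - [-0.0004,0,0,0,0,0,1]
    - [0,0,0,0,0,0,1]

```text
t: 13.78
tool_pos: [514.4, 154.2, 122.0]
ee_rot: [-3.141, -0.002, 1.869]
ft_force: [-1.8, 7.4, 2.9]
finger_gap: 20.8
gripper_force: 60.3
```

```bash
cat > tilt.py <<'E'
from h import *
import sys
# tilt/height of the flange top & boss top relative to the housing face, gear frame, from side (and top) depth
G=np.array([553.1,28.7]); ya=np.radians(17.1); ex=np.array([np.cos(ya),np.sin(ya)]); ey=np.array([-np.sin(ya),np.cos(ya)])
st()
for n in sys.argv[1:]:
    s,im,d=cap(n); P=cloud(n,s,d); q=P[...,:2]-G; X=q@ex; Y=q@ey; Z=P[...,2]; r=np.hypot(X,Y)
    def fit(m):
        A=np.c_[X[m],Y[m],np.ones(m.sum())]; z=Z[m]; k=np.ones(len(z),bool)
        for _ in range(4):
            c=np.linalg.lstsq(A[k],z[k],rcond=None)[0]; res=np.abs(z-A@c); k=res<max(0.6,2.5*np.median(res))
        return c,k.sum()
    v=~np.isnan(Z)
    fl=v&(r>25)&(r<50)&(Z>102)&(Z<122); fa=v&(r>58)&(np.abs(X)<59)&(np.abs(Y)<59)&(np.abs(Z-99)<4)&(np.abs(X)>18)
    a,na=fit(fl); b,nb=fit(fa); c=a-b
    print(n,na,nb,'flange z0 %.2f slopeY*54 %.2f slopeX*54 %.2f'%(a[2],a[1]*54,a[0]*54),'face %.2f %.2f %.2f'%(b[2],b[1]*54,b[0]*54),'=> rim L %.2f R %.2f'%(c[2]-8.5+c[1]*54,c[2]-8.5-c[1]*54))
E
python3 tilt.py side top
```

```text
t 13.78 pos [514.44 154.16 122.02] rpy [-1.7999e+02 -1.3000e-01  1.0707e+02] F [-1.81  7.37  2.94] gap 20.8 gf 60.3
side 671 369 flange z0 108.55 slopeY*54 0.42 slopeX*54 0.16 face 98.96 -0.04 0.11 => rim L 1.54 R 0.63
top 1062 608 flange z0 108.55 slopeY*54 0.46 slopeX*54 -0.10 face 99.10 0.02 -0.19 => rim L 1.39 R 0.51
```

Call:
step_arm:
  rows:
    - [-0.0005,0,0,0,0,0,1]
    - [-0.0005,0,-0.0001,0,0,0,1]
    - [-0.0005,0,0,0,0,0,1]

```text
t: 14.25
tool_pos: [514.7, 152.8, 122.1]
ee_rot: [-3.141, -0.002, 1.869]
ft_force: [-2.3, 7.7, 2.5]
finger_gap: 20.8
gripper_force: 60.3
```

Call:
step_arm:
  rows:
    - [-0.0005,0,0,0,0,0,1]
    - [-0.0005,0,0,0,0,0,1]
    - [-0.0003,0,0,0,0,0,1]

```text
t: 14.62
tool_pos: [515.0, 151.6, 122.1]
ee_rot: [-3.141, -0.003, 1.869]
ft_force: [-1.9, 8.4, 1.8]
finger_gap: 20.9
gripper_force: 60.3
```

Call:
step_arm:
  rows:
    - [-0.0006,0,0,0,0,0,1]
    - [-0.0006,0,0,0,0,0,1]
    - [-0.0004,0,0,0,0,0,1]

```text
t: 15.0
tool_pos: [515.4, 150.0, 122.0]
ee_rot: [-3.141, -0.002, 1.869]
ft_force: [-1.6, 7.6, 1.9]
finger_gap: 20.9
gripper_force: 60.3
```

```bash
python3 tilt.py side top
```

```text
t 15.0 pos [515.43 149.99 122.04] rpy [-1.7996e+02 -1.4000e-01  1.0707e+02] F [-1.63  7.63  1.93] gap 20.9 gf 60.3
side 672 341 flange z0 109.47 slopeY*54 1.41 slopeX*54 0.02 face 99.18 0.05 0.35 => rim L 3.14 R 0.43
top 1090 591 flange z0 109.58 slopeY*54 1.93 slopeX*54 0.08 face 99.31 0.13 0.09 => rim L 3.57 R -0.02
```

Call:
step_arm:
  rows:
    - [-0.0005,0,0,0,0,0,1]
    - [-0.0004,0,0,0,0,0,1]
    - [0,0,0,0,0,0,1]

```text
t: 15.48
tool_pos: [515.8, 148.8, 122.0]
ee_rot: [-3.141, -0.002, 1.869]
ft_force: [-1.4, 5.9, 2.1]
finger_gap: 20.7
gripper_force: 60.3
```

```bash
python3 tilt.py side top; python3 -c "
from h import *
s=arm.get_state(); x,y,z=s['tool_pos']
g=np.array([-.294,.956])
plan([(x+g[0]*20,y+g[1]*20,z,107.1,4),(x+g[0]*20,y+g[1]*20,192,107.1,2)],1)
plan([(595.4,-109,192,-72.9,17),(595.4,-109,192,-72.9,1)],1,(x+g[0]*20,y+g[1]*20,192,107.1))"
```

```text
t 15.47 pos [515.77 148.76 122.01] rpy [-1.7995e+02 -1.1000e-01  1.0707e+02] F [-1.38  5.95  2.09] gap 20.7 gf 60.3
side 680 349 flange z0 109.93 slopeY*54 1.91 slopeX*54 0.04 face 98.90 -0.12 -0.12 => rim L 4.56 R 0.51
top 1086 601 flange z0 109.80 slopeY*54 2.12 slopeX*54 0.23 face 99.18 0.01 0.09 => rim L 4.22 R 0.02
[[0.005,-0.0,-0.0,0,0,-0.01,1],[0.005,-0.0,-0.0,0,0,-0.01,1],[0.005,-0.0,-0.0,0,0,-0.01,1],[0.005,-0.0,-0.0,0,0,-0.01,1],[0.0,0.0,-0.035,0,0,-0.0,1],[0.0,0.0,-0.035,0,0,-0.0,1]]
[[-0.017,0.0,-0.0,0,0,10.59,1],[-0.0168,0.0031,-0.0,0,0,10.59,1],[-0.0159,0.0062,-0.0,0,0,10.59,1],[-0.0145,0.009,-0.0,0,0,10.59,1],[-0.0126,0.0115,-0.0,0,0,10.59,1],[-0.0103,0.0136,-0.0,0,0,10.59,1],[-0.0076,0.0153,-0.0,0,0,10.59,1],[-0.0046,0.0164,-0.0,0,0,10.59,1],[-0.0016,0.017,-0.0,0,0,10.59,1],[0.0016,0.017,-0.0,0,0,10.59,1],[0.0047,0.0164,-0.0,0,0,10.59,1],[0.0076,0.0153,-0.0,0,0,10.59,1],[0.0103,0.0136,-0.0,0,0,10.59,1],[0.0126,0.0115,-0.0,0,0,10.59,1],[0.0145,0.009,-0.0,0,0,10.59,1],[0.0159,0.0061,-0.0,0,0,10.59,1],[0.0168,0.0031,-0.0,0,0,10.59,1],[0.0,-0.0,-0.0,0,0,-0.0,1]]
```

Call:
step_arm:
  rows:
    - [0.005,0,0,0,0,0,1]
    - [0.005,0,0,0,0,0,1]
    - [0.005,0,0,0,0,0,1]
    - [0.006,0,0,0,0,0,1]
    - [0,0,-0.035,0,0,0,1]
    - [0,0,-0.035,0,0,0,1]

```text
t: 16.32
tool_pos: [509.4, 168.2, 192.3]
ee_rot: [-3.139, -0.0, 1.869]
ft_force: [1.4, 0.2, -2.3]
finger_gap: 21.0
gripper_force: 59.5
```

Call:
step_arm:
  rows:
    - [-0.017,0,0,0,0,10.59,1]
    - [-0.0168,0.0031,0,0,0,10.59,1]
    - [-0.0159,0.0062,0,0,0,10.59,1]
    - [-0.0145,0.009,0,0,0,10.59,1]
    - [-0.0126,0.0115,0,0,0,10.59,1]
    - [-0.0103,0.0136,0,0,0,10.59,1]
    - [-0.0076,0.0153,0,0,0,10.59,1]
    - [-0.0046,0.0164,0,0,0,10.59,1]
    - [-0.0016,0.017,0,0,0,10.59,1]
    - [0.0016,0.017,0,0,0,10.59,1]
    - [0.0047,0.0164,0,0,0,10.59,1]
    - [0.0076,0.0153,0,0,0,10.59,1]
    - [0.0103,0.0136,0,0,0,10.59,1]
    - [0.0126,0.0115,0,0,0,10.59,1]
    - [0.0145,0.009,0,0,0,10.59,1]
    - [0.0159,0.0061,0,0,0,10.59,1]
    - [0.0168,0.0031,0,0,0,10.59,1]
    - [0,0,0,0,0,0,1]
    - [0,0,0,0,0,0,1]

```text
t: 18.7
tool_pos: [595.2, -108.5, 191.8]
ee_rot: [3.141, 0.001, -1.269]
ft_force: [-0.3, -0.1, -3.5]
finger_gap: 20.7
gripper_force: 59.6
```

```bash
python3 tilt.py side top; python3 -c "
from h import *
plan([(595.4,-109,138,-72.9,2),(595.4,-109,127,-72.9,1),(595.4,-109,125.5,-72.9,3)],1)"
```

```text
t 18.7 pos [ 595.17 -108.5   191.81] rpy [ 1.7995e+02  6.0000e-02 -7.2730e+01] F [-0.32 -0.08 -3.53] gap 20.7 gf 59.6
side 594 255 flange z0 109.71 slopeY*54 1.66 slopeX*54 0.48 face 99.16 -0.15 -0.02 => rim L 3.86 R 0.24
top 432 233 flange z0 109.72 slopeY*54 1.54 slopeX*54 -0.19 face 99.53 -0.53 -0.11 => rim L 3.75 R -0.38
[[0.0003,0.0,0.027,0,0,0.06,1],[0.0003,0.0,0.027,0,0,0.06,1],[0.0,-0.0,0.011,0,0,-0.0,1],[0.0,-0.0,0.0005,0,0,-0.0,1],[0.0,-0.0,0.0005,0,0,-0.0,1],[0.0,-0.0,0.0005,0,0,-0.0,1]]
```

Call:
step_arm:
  rows:
    - [0.0003,0,0.027,0,0,0.06,1]
    - [0.0003,0,0.027,0,0,0.06,1]
    - [0,0,0.011,0,0,0,1]
    - [0,0,0.001,0,0,0,1]
    - [0,0,0.0005,0,0,0,1]
    - [0,0,0,0,0,0,1]
    - [0,0,0,0,0,0,1]

```text
t: 19.68
tool_pos: [596.3, -110.1, 126.4]
ee_rot: [-3.141, -0.001, -1.275]
ft_force: [-0.3, -0.9, -2.0]
finger_gap: 20.7
gripper_force: 59.7
```

Call:
step_arm:
  rows:
    - [0,0,0.0005,0,0,0,1]
    - [0,0,0,0,0,0,1]

```text
t: 19.92
tool_pos: [595.9, -109.9, 125.3]
ee_rot: [3.142, -0.0, -1.275]
ft_force: [-0.7, -0.6, -2.8]
finger_gap: 20.9
gripper_force: 59.7
```

Call:
step_arm:
  rows:
    - [0,0,0.0005,0,0,0,1]
    - [0,0,0,0,0,0,1]

```text
t: 20.18
tool_pos: [595.9, -109.9, 124.6]
ee_rot: [3.141, 0.0, -1.275]
ft_force: [0.3, 1.1, -2.2]
finger_gap: 20.8
gripper_force: 59.7
```

Call:
step_arm:
  rows:
    - [-0.0015,0,0.0005,0,0,0,1]
    - [0,0,0,0,0,0,1]

```text
t: 20.42
tool_pos: [595.3, -108.3, 124.1]
ee_rot: [3.141, 0.0, -1.275]
ft_force: [-0.6, -0.2, -2.2]
finger_gap: 21.0
gripper_force: 59.7
```

Call:
step_arm:
  rows:
    - [0,0,0.0005,0,0,0,1]
    - [0,0,0,0,0,0,1]

```text
t: 20.68
tool_pos: [595.5, -108.5, 123.7]
ee_rot: [3.141, -0.0, -1.275]
ft_force: [0.0, 0.4, -2.0]
finger_gap: 20.8
gripper_force: 59.7
```

Call:
step_arm:
  rows:
    - [0,0,0.0005,0,0,0,1]
    - [0,0,0,0,0,0,1]

```text
t: 20.92
tool_pos: [595.4, -108.5, 123.2]
ee_rot: [3.141, -0.0, -1.275]
ft_force: [0.1, -0.6, -2.6]
finger_gap: 20.7
gripper_force: 59.7
```

Call:
step_arm:
  rows:
    - [0,0,0.0005,0,0,0,1]
    - [0,0,0,0,0,0,1]

```text
t: 21.18
tool_pos: [595.5, -108.5, 122.8]
ee_rot: [-3.142, -0.0, -1.275]
ft_force: [1.0, 0.2, -1.8]
finger_gap: 20.8
gripper_force: 59.7
```

Call:
step_arm:
  rows:
    - [0,0,0.0004,0,0,0,1]
    - [0,0,0,0,0,0,1]

```text
t: 21.42
tool_pos: [595.6, -108.5, 122.5]
ee_rot: [-3.141, -0.0, -1.275]
ft_force: [0.3, -0.7, 1.4]
finger_gap: 20.9
gripper_force: 60.0
```

Call:
step_arm:
  rows:
    - [-0.003,0,0,0,0,0,1]
    - [-0.003,0,0,0,0,0,1]
    - [-0.003,0,0,0,0,0,1]
    - [-0.001,0,0,0,0,0,1]

```text
t: 21.92
tool_pos: [593.4, -99.6, 122.8]
ee_rot: [-3.14, -0.002, -1.275]
ft_force: [2.0, -4.2, 0.7]
finger_gap: 20.8
gripper_force: 60.1
```

Call:
step_arm:
  rows:
    - [-0.0006,0,0,0,0,0,1]
    - [-0.0006,0,0,0,0,0,1]
    - [-0.0005,0,0,0,0,0,1]

```text
t: 22.3
tool_pos: [592.9, -98.1, 122.7]
ee_rot: [-3.14, -0.002, -1.275]
ft_force: [1.0, -5.1, 1.1]
finger_gap: 20.6
gripper_force: 60.1
```

Call:
step_arm:
  rows:
    - [-0.0006,0,0,0,0,0,1]
    - [-0.0006,0,0,0,0,0,1]
    - [-0.0006,0,0,0,0,0,1]

```text
t: 22.68
tool_pos: [591.8, -95.6, 122.5]
ee_rot: [-3.141, -0.0, -1.275]
ft_force: [2.0, -3.0, 1.8]
finger_gap: 20.8
gripper_force: 60.2
```

Call:
step_arm:
  rows:
    - [-0.0006,0,0,0,0,0,1]
    - [-0.0006,0,0,0,0,0,1]
    - [-0.0004,0,0,0,0,0,1]

```text
t: 23.05
tool_pos: [591.2, -94.1, 122.4]
ee_rot: [-3.141, -0.0, -1.275]
ft_force: [2.1, -3.1, 2.9]
finger_gap: 20.5
gripper_force: 60.3
```

```bash
python3 tilt.py side top
```

```text
t 23.05 pos [591.2  -94.05 122.43] rpy [-1.7999e+02 -2.0000e-02 -7.3050e+01] F [ 2.07 -3.14  2.85] gap 20.5 gf 60.3
side 544 262 flange z0 111.22 slopeY*54 -1.06 slopeX*54 0.14 face 99.04 0.11 0.12 => rim L 2.52 R 4.84
top 380 189 flange z0 111.12 slopeY*54 -0.88 slopeX*54 0.18 face 99.39 0.00 -0.25 => rim L 2.34 R 4.12
```

```bash
python3 -c "
from h import *
x,y=591.2,-94.1
g=-np.array([-.294,.956])*17
plan([(x+g[0],y+g[1],192,-73,1),(510.8,166.4,192,107.1,17),(510.8,166.4,138,107.1,2)],1,(x+g[0],y+g[1],192,-73))"
```

```text
[[0.0,-0.0,-0.0,0,0,-0.0,1],[-0.017,0.0,-0.0,0,0,-10.59,1],[-0.0168,-0.0031,-0.0,0,0,-10.59,1],[-0.0159,-0.0061,-0.0,0,0,-10.59,1],[-0.0145,-0.0089,-0.0,0,0,-10.59,1],[-0.0126,-0.0115,-0.0,0,0,-10.59,1],[-0.0103,-0.0136,-0.0,0,0,-10.59,1],[-0.0076,-0.0152,-0.0,0,0,-10.59,1],[-0.0047,-0.0164,-0.0,0,0,-10.59,1],[-0.0016,-0.017,-0.0,0,0,-10.59,1],[0.0015,-0.017,-0.0,0,0,-10.59,1],[0.0046,-0.0164,-0.0,0,0,-10.59,1],[0.0076,-0.0153,-0.0,0,0,-10.59,1],[0.0102,-0.0136,-0.0,0,0,-10.59,1],[0.0126,-0.0115,-0.0,0,0,-10.59,1],[0.0145,-0.009,-0.0,0,0,-10.59,1],[0.0159,-0.0062,-0.0,0,0,-10.59,1],[0.0167,-0.0031,-0.0,0,0,-10.59,1],[0.0,0.0,0.027,0,0,-0.0,1],[0.0,0.0,0.027,0,0,-0.0,1]]
```

Call:
step_arm:
  rows:
    - [0.005,0,0,0,0,0,1]
    - [0.005,0,0,0,0,0,1]
    - [0.005,0,0,0,0,0,1]
    - [0.003,0,0,0,0,0,1]
    - [0,0,-0.035,0,0,0,1]
    - [0,0,-0.035,0,0,0,1]

```text
t: 23.9
tool_pos: [595.6, -111.8, 191.7]
ee_rot: [3.139, 0.0, -1.275]
ft_force: [0.2, -0.0, -2.4]
finger_gap: 20.7
gripper_force: 59.5
```

Call:
step_arm:
  rows:
    - [-0.017,0,0,0,0,-10.59,1]
    - [-0.0168,-0.0031,0,0,0,-10.59,1]
    - [-0.0159,-0.0061,0,0,0,-10.59,1]
    - [-0.0145,-0.0089,0,0,0,-10.59,1]
    - [-0.0126,-0.0115,0,0,0,-10.59,1]
    - [-0.0103,-0.0136,0,0,0,-10.59,1]
    - [-0.0076,-0.0152,0,0,0,-10.59,1]
    - [-0.0047,-0.0164,0,0,0,-10.59,1]
    - [-0.0016,-0.017,0,0,0,-10.59,1]
    - [0.0015,-0.017,0,0,0,-10.59,1]
    - [0.0046,-0.0164,0,0,0,-10.59,1]
    - [0.0076,-0.0153,0,0,0,-10.59,1]
    - [0.0102,-0.0136,0,0,0,-10.59,1]
    - [0.0126,-0.0115,0,0,0,-10.59,1]
    - [0.0145,-0.009,0,0,0,-10.59,1]
    - [0.0159,-0.0062,0,0,0,-10.59,1]
    - [0.0167,-0.0031,0,0,0,-10.59,1]
    - [0,0,0,0,0,0,1]
    - [0,0,0,0,0,0,1]

```text
t: 26.28
tool_pos: [511.5, 165.0, 191.9]
ee_rot: [-3.141, 0.001, 1.864]
ft_force: [-0.4, 0.3, -1.7]
finger_gap: 20.9
gripper_force: 59.7
```

```bash
python3 tilt.py side top; python3 -c "
from h import *
plan([(510.8,166.2,138,107.1,2),(510.8,166.2,127,107.1,1),(510.8,166.2,123,107.1,3)],1)"
```

```text
t 26.27 pos [511.45 165.02 191.94] rpy [-1.7997e+02  5.0000e-02  1.0679e+02] F [-0.41  0.25 -1.67] gap 20.9 gf 59.7
side 656 350 flange z0 110.95 slopeY*54 -1.15 slopeX*54 0.01 face 99.14 -0.01 0.05 => rim L 2.17 R 4.44
top 1129 595 flange z0 111.08 slopeY*54 -0.72 slopeX*54 0.04 face 99.10 -0.00 0.10 => rim L 2.76 R 4.20
[[0.0007,-0.0002,0.0271,0,0,-0.14,1],[0.0007,-0.0002,0.0271,0,0,-0.14,1],[0.0,0.0,0.011,0,0,-0.0,1],[0.0,0.0,0.0013,0,0,-0.0,1],[0.0,0.0,0.0013,0,0,-0.0,1],[0.0,0.0,0.0013,0,0,-0.0,1]]
```

Call:
step_arm:
  rows:
    - [0.0007,-0.0002,0.0271,0,0,-0.14,1]
    - [0.0007,-0.0002,0.0271,0,0,-0.14,1]
    - [0,0,0.011,0,0,0,1]
    - [0,0,0.0028,0,0,0,1]
    - [0,0,0,0,0,0,1]
    - [0,0,0,0,0,0,1]
    - [0,0,0,0,0,0,1]

```text
t: 27.25
tool_pos: [511.0, 167.0, 125.0]
ee_rot: [3.14, 0.0, 1.872]
ft_force: [-0.8, -0.4, -2.6]
finger_gap: 21.1
gripper_force: 59.7
```

Call:
step_arm:
  rows:
    - [0,0,0.001,0,0,0,1]
    - [0,0,0.0005,0,0,0,1]
    - [0,0,0,0,0,0,1]
    - [0,0,0,0,0,0,1]

```text
t: 27.75
tool_pos: [510.5, 167.0, 122.7]
ee_rot: [-3.141, 0.0, 1.872]
ft_force: [0.8, -0.1, -2.6]
finger_gap: 21.1
gripper_force: 59.7
```

Call:
step_arm:
  rows:
    - [0,0,0.0004,0,0,0,1]
    - [0,0,0,0,0,0,1]

```text
t: 28.0
tool_pos: [510.5, 166.9, 122.3]
ee_rot: [-3.141, 0.0, 1.872]
ft_force: [0.5, -0.2, -2.4]
finger_gap: 21.0
gripper_force: 59.7
```

Call:
step_arm:
  rows:
    - [0,0,0.0006,0,0,0,1]
    - [-0.003,0,0,0,0,0,1]
    - [-0.004,0,0,0,0,0,1]
    - [-0.004,0,0,0,0,0,1]
    - [-0.002,0,0,0,0,0,1]
    - [0,0,0,0,0,0,1]

```text
t: 28.75
tool_pos: [514.7, 154.1, 121.9]
ee_rot: [3.141, 0.001, 1.872]
ft_force: [0.3, -0.3, 0.3]
finger_gap: 20.6
gripper_force: 60.0
```

Call:
step_arm:
  rows:
    - [-0.0006,0,0,0,0,0,1]
    - [-0.0006,0,0,0,0,0,1]
    - [-0.0006,0,0,0,0,0,1]
    - [0,0,0,0,0,0,1]

```text
t: 29.25
tool_pos: [514.9, 152.9, 121.8]
ee_rot: [3.142, -0.0, 1.872]
ft_force: [-1.1, 1.3, 0.7]
finger_gap: 20.9
gripper_force: 60.1
```

Call:
step_arm:
  rows:
    - [-0.0007,0,0,0,0,0,1]
    - [-0.0007,0,0,0,0,0,1]
    - [-0.0006,0,0,0,0,0,1]

```text
t: 29.62
tool_pos: [515.4, 151.1, 121.8]
ee_rot: [-3.142, -0.0, 1.872]
ft_force: [-0.9, 3.2, 2.6]
finger_gap: 20.9
gripper_force: 60.2
```

Call:
step_arm:
  rows:
    - [-0.0006,0,0,0,0,0,1]
    - [-0.0006,0,0,0,0,0,1]
    - [0,0,0,0,0,0,1]

```text
t: 30.0
tool_pos: [515.9, 149.7, 121.8]
ee_rot: [-3.142, 0.0, 1.872]
ft_force: [-0.8, 2.9, 2.6]
finger_gap: 21.1
gripper_force: 60.2
```

```bash
python3 tilt.py side top
```

```text
t 30.0 pos [515.87 149.71 121.81] rpy [-1.8000e+02  1.0000e-02  1.0725e+02] F [-0.78  2.88  2.6 ] gap 21.1 gf 60.2
side 686 365 flange z0 111.35 slopeY*54 0.09 slopeX*54 -0.13 face 98.79 -0.05 -0.03 => rim L 4.20 R 3.91
top 1125 587 flange z0 111.48 slopeY*54 0.44 slopeX*54 0.27 face 99.21 0.05 0.05 => rim L 4.16 R 3.38
```

```bash
python3 -c "
from h import *
x,y=515.9,149.7
g=np.array([-.294,.956])*18.5
plan([(459.8,-295.5,192,200.5,12)],1,(x+g[0],y+g[1],192,107.2))"
```

```text
[[-0.0356,-0.0154,-0.0,0,0,-7.77,1],[-0.0332,-0.0201,-0.0,0,0,-7.77,1],[-0.0302,-0.0244,-0.0,0,0,-7.77,1],[-0.0266,-0.0283,-0.0,0,0,-7.77,1],[-0.0225,-0.0316,-0.0,0,0,-7.77,1],[-0.018,-0.0344,-0.0,0,0,-7.77,1],[-0.0132,-0.0365,-0.0,0,0,-7.77,1],[-0.0082,-0.0379,-0.0,0,0,-7.77,1],[-0.0029,-0.0387,-0.0,0,0,-7.77,1],[0.0023,-0.0387,-0.0,0,0,-7.77,1],[0.0075,-0.0381,-0.0,0,0,-7.77,1],[0.0126,-0.0367,-0.0,0,0,-7.77,1]]
```

Call:
step_arm:
  rows:
    - [0,0,0,0,0,0,1]
    - [0,0,0,0,0,0,1]
    - [0.005,0,0,0,0,0,1]
    - [0.005,0,0,0,0,0,1]
    - [0.005,0,0,0,0,0,1]
    - [0.004,0,0,0,0,0,1]
    - [0,0,-0.035,0,0,0,1]
    - [0,0,-0.035,0,0,0,1]
    - [0,0,0,0,0,0,1]

```text
t: 31.22
tool_pos: [511.6, 168.7, 193.8]
ee_rot: [3.137, -0.0, 1.872]
ft_force: [-0.0, 0.4, -3.1]
finger_gap: 21.0
gripper_force: 59.8
```

```bash
python3 tilt.py side top
```

```text
t 31.23 pos [511.63 168.71 193.79] rpy [179.74  -0.   107.26] F [-0.01  0.43 -3.15] gap 21.0 gf 59.8
side 667 348 flange z0 111.06 slopeY*54 -0.15 slopeX*54 0.17 face 98.94 0.16 0.04 => rim L 3.31 R 3.93
top 1103 597 flange z0 111.12 slopeY*54 0.15 slopeX*54 -0.01 face 99.01 0.08 0.09 => rim L 3.67 R 3.55
```

Both edges stand about 3 mm clear and level. Now I take the wedge back to the board.

Call:
step_arm:
  rows:
    - [-0.0356,-0.0154,0,0,0,-7.77,1]
    - [-0.0332,-0.0201,0,0,0,-7.77,1]
    - [-0.0302,-0.0244,0,0,0,-7.77,1]
    - [-0.0266,-0.0283,0,0,0,-7.77,1]
    - [-0.0225,-0.0316,0,0,0,-7.77,1]
    - [-0.018,-0.0344,0,0,0,-7.77,1]
    - [-0.0132,-0.0365,0,0,0,-7.77,1]
    - [-0.0082,-0.0379,0,0,0,-7.77,1]
    - [-0.0029,-0.0387,0,0,0,-7.77,1]
    - [0.0023,-0.0387,0,0,0,-7.77,1]
    - [0.0075,-0.0381,0,0,0,-7.77,1]
    - [0.0126,-0.0367,0,0,0,-7.77,1]
    - [0,0,0.04,0,0,0,1]
    - [0,0,0.05,0,0,0,1]
    - [0,0,0.04,0,0,0,1]
    - [0,0,0.015,0,0,0,1]
    - [0,0,0.006,0,0,0,1]
    - [0,0,0,0,0,0,1]
    - [0,0,0,0,0,0,1]

```text
t: 33.7
tool_pos: [460.8, -295.7, 42.1]
ee_rot: [-3.139, 0.001, -2.784]
ft_force: [-0.2, 0.4, -2.2]
finger_gap: 21.0
gripper_force: 59.5
```

Call:
step_arm:
  rows:
    - [0,0,0.003,0,0,0,1]
    - [0,0,0.002,0,0,0,1]
    - [0,0,0,0,0,0,1]
    - [0,0,0,0,0,0,1]

```text
t: 34.2
tool_pos: [459.9, -295.1, 35.9]
ee_rot: [-3.142, -0.0, -2.784]
ft_force: [0.7, 0.1, -1.7]
finger_gap: 21.0
gripper_force: 59.6
```

Call:
step_arm:
  rows:
    - [0,0,0.0003,0,0,0,0]
    - [0,0,0,0,0,0,0]
    - [0,0,0,0,0,0,0]
    - [0,0,0,0,0,0,0]
    - [0,0,-0.02,0,0,0,0]
    - [0,0,-0.04,0,0,0,0]
    - [0,0,-0.05,0,0,0,0]
    - [0,0,-0.05,0,0,0,0]

```text
t: 35.2
tool_pos: [459.6, -294.8, 196.9]
ee_rot: [3.141, -0.0, -2.784]
ft_force: [-0.1, -0.3, -0.0]
finger_gap: 85.2
gripper_force: 0.0
```

```bash
cat > chk.py <<'E'
from h import *
st(); s,im,d=cap('wrist'); P=cloud('wrist',s,d); z=P[...,2]
v=im.max(-1); m=((v<70)&(z>18)&(z<50)&(np.arange(480)[:,None]<330)).astype(np.uint8)
c=max(cv2.findContours(m,cv2.RETR_EXTERNAL,cv2.CHAIN_APPROX_NONE)[0],key=cv2.contourArea); mm=np.zeros_like(m); cv2.drawContours(mm,[c],-1,1,-1)
Q=P[(mm>0)&(z>34)]; print('ztop',np.percentile(Q[:,2],[5,50,95]),cv2.minAreaRect(Q[:,:2].astype(np.float32)))
plan([(553,28.7,200,152,9),(553,28.7,160,152,1),(553,28.7,145,152,1)],0,(459.9,-295.2,196,200.5))
E
python3 chk.py
```

```text
t 35.2 pos [ 459.61 -294.83  196.9 ] rpy [ 1.7998e+02 -2.0000e-02 -1.5951e+02] F [-0.13 -0.26 -0.03] gap 85.2 gf 0.0
ztop [35.05724195 36.94077342 38.15404575] ((459.8536071777344, -294.6772766113281), (89.03990173339844, 21.676488876342773), 20.576461791992188)
[[-0.0223,0.0301,-0.0004,0,0,5.39,0],[-0.0194,0.032,-0.0004,0,0,5.39,0],[-0.0163,0.0337,-0.0004,0,0,5.39,0],[-0.013,0.0351,-0.0004,0,0,5.39,0],[-0.0097,0.0362,-0.0004,0,0,5.39,0],[-0.0062,0.0369,-0.0004,0,0,5.39,0],[-0.0027,0.0373,-0.0004,0,0,5.39,0],[0.0008,0.0374,-0.0004,0,0,5.39,0],[0.0043,0.0372,-0.0004,0,0,5.39,0],[0.0,0.0,0.04,0,0,0.0,0],[0.0,0.0,0.015,0,0,-0.0,0]]
```

Call:
step_arm:
  rows:
    - [-0.0223,0.0301,-0.0004,0,0,5.39,0]
    - [-0.0194,0.032,-0.0004,0,0,5.39,0]
    - [-0.0163,0.0337,-0.0004,0,0,5.39,0]
    - [-0.013,0.0351,-0.0004,0,0,5.39,0]
    - [-0.0097,0.0362,-0.0004,0,0,5.39,0]
    - [-0.0062,0.0369,-0.0004,0,0,5.39,0]
    - [-0.0027,0.0373,-0.0004,0,0,5.39,0]
    - [0.0008,0.0374,-0.0004,0,0,5.39,0]
    - [0.0043,0.0372,-0.0004,0,0,5.39,0]
    - [0,0,0,0,0,0,0]
    - [0,0,0.04,0,0,0,0]
    - [0,0,0.015,0,0,0,0]
    - [0,0,0,0,0,0,0]
    - [0,0,0,0,0,0,0]

```text
t: 37.0
tool_pos: [553.6, 28.2, 144.9]
ee_rot: [3.141, 0.001, 2.652]
ft_force: [1.2, -1.4, 0.2]
finger_gap: 85.2
gripper_force: 0.0
```

Down 7 mm more, then close.

Call:
step_arm:
  rows:
    - [0,0,0.0045,0,0,0,0]
    - [0,0,0.002,0,0,0,0]
    - [0,0,0,0,0,0,1]
    - [0,0,0,0,0,0,1]
    - [0,0,0,0,0,0,1]
    - [0,0,0,0,0,0,1]
    - [0,0,0,0,0,0,1]

```text
t: 37.88
tool_pos: [553.1, 28.8, 137.5]
ee_rot: [3.142, 0.0, 2.653]
ft_force: [0.9, -0.1, -3.5]
finger_gap: 38.3
gripper_force: 60.5
```

Call:
step_arm:
  rows:
    - [0,0,-0.002,0,0,0,1]
    - [0,0,-0.002,0,0,0,1]
    - [0,0,-0.003,0,0,0,1]
    - [0,0,-0.004,0,0,0,1]
    - [0,0,-0.006,0,0,0,1]
    - [0,0,-0.01,0,0,0,1]
    - [0,0,-0.015,0,0,0,1]
    - [0,0,-0.015,0,0,0,1]
    - [0,0,0,0,0,0,1]

```text
t: 39.0
tool_pos: [554.3, 28.7, 196.6]
ee_rot: [3.14, 0.003, 2.653]
ft_force: [0.0, 0.2, -2.1]
finger_gap: 38.1
gripper_force: 61.2
```

```bash
python3 -c "
from h import *
s=st()
x,y,z=s['tool_pos']
plan([(445.4,329.4,z,152,9),(445.4,329.4,90,152,2),(445.4,329.4,65,152,2)],1)
s,im,d=cap('side'); save('s3',im[100:340,200:520])"
```

```text
t 39.0 pos [554.31  28.66 196.56] rpy [179.92   0.2  151.99] F [ 0.04  0.25 -2.06] gap 38.1 gf 61.2
[[0.0264,0.0238,-0.0,0,0,-0.0,1],[0.0264,0.0238,-0.0,0,0,-0.0,1],[0.0264,0.0238,-0.0,0,0,-0.0,1],[0.0264,0.0238,-0.0,0,0,-0.0,1],[0.0264,0.0238,-0.0,0,0,-0.0,1],[0.0264,0.0238,-0.0,0,0,-0.0,1],[0.0264,0.0238,-0.0,0,0,-0.0,1],[0.0264,0.0238,-0.0,0,0,-0.0,1],[0.0264,0.0238,-0.0,0,0,-0.0,1],[0.0,0.0,0.0533,0,0,-0.0,1],[0.0,0.0,0.0533,0,0,-0.0,1],[0.0,0.0,0.0125,0,0,-0.0,1],[0.0,0.0,0.0125,0,0,-0.0,1]]
```

View pics/s3.png

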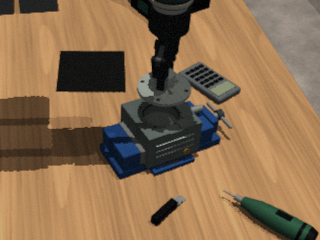

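The crop shows the cover off the unit, hanging level at (165,88), with the bore open at (160,120). Now to the mat.

Call:
step_arm:
  rows:
    - [0.0264,0.0238,0,0,0,0,1]
    - [0.0264,0.0238,0,0,0,0,1]
    - [0.0264,0.0238,0,0,0,0,1]
    - [0.0264,0.0238,0,0,0,0,1]
    - [0.0264,0.0238,0,0,0,0,1]
    - [0.0264,0.0238,0,0,0,0,1]
    - [0.0264,0.0238,0,0,0,0,1]
    - [0.0264,0.0238,0,0,0,0,1]
    - [0.0264,0.0238,0,0,0,0,1]
    - [0,0,0.03,0,0,0,1]
    - [0,0,0.04,0,0,0,1]
    - [0,0,0.035,0,0,0,1]
    - [0,0,0.02,0,0,0,1]
    - [0,0,0.008,0,0,0,1]
    - [0,0,0,0,0,0,1]
    - [0,0,0,0,0,0,1]

```text
t: 41.05
tool_pos: [444.5, 329.8, 62.4]
ee_rot: [3.14, 0.001, 2.653]
ft_force: [0.2, -0.1, -3.3]
finger_gap: 38.7
gripper_force: 61.4
```

Call:
step_arm:
  rows:
    - [0,0,0.004,0,0,0,1]
    - [0,0,0.003,0,0,0,1]
    - [0,0,0.001,0,0,0,1]
    - [0,0,0,0,0,0,1]
    - [0,0,0,0,0,0,1]

```text
t: 41.68
tool_pos: [443.9, 329.4, 53.6]
ee_rot: [-3.142, 0.0, 2.653]
ft_force: [1.1, -0.1, -2.5]
finger_gap: 38.6
gripper_force: 61.4
```

Call:
step_arm:
  rows:
    - [0,0,0.0006,0,0,0,1]
    - [0,0,0,0,0,0,1]
    - [0,0,0,0,0,0,1]

```text
t: 42.05
tool_pos: [443.9, 329.5, 53.1]
ee_rot: [3.141, 0.0, 2.653]
ft_force: [-0.3, 0.2, -1.1]
finger_gap: 38.4
gripper_force: 61.9
```

Call:
step_arm:
  rows:
    - [0,0,0.0005,0,0,0,1]
    - [0,0,0,0,0,0,1]
    - [0,0,0,0,0,0,1]

```text
t: 42.42
tool_pos: [443.9, 329.5, 53.1]
ee_rot: [3.141, 0.0, 2.653]
ft_force: [-1.7, -0.9, 5.1]
finger_gap: 38.7
gripper_force: 62.3
```

Contact with the mat. I release and back off straight up.

Call:
step_arm:
  rows:
    - [0,0,-0.0004,0,0,0,1]
    - [0,0,0,0,0,0,0]
    - [0,0,0,0,0,0,0]
    - [0,0,0,0,0,0,0]
    - [0,0,0,0,0,0,0]
    - [0,0,-0.02,0,0,0,0]
    - [0,0,-0.04,0,0,0,0]
    - [0,0,-0.05,0,0,0,0]
    - [0,0,-0.04,0,0,0,0]
    - [0,0,0,0,0,0,0]
    - [0,0,0,0,0,0,0]

```text
t: 43.8
tool_pos: [443.3, 329.2, 202.4]
ee_rot: [-3.141, -0.0, 2.653]
ft_force: [-0.1, -0.2, -0.1]
finger_gap: 85.3
gripper_force: 0.0
```

```bash
python3 -c "
from h import *
st()
s,im,d=cap('side'); save('s4',im); P=cloud('side',s,d); r=np.hypot(P[...,0]-444,P[...,1]-329.5); z=P[...,2]
for a,b in((0,15),(28,48)):
    q=P[(r>a)&(r<b)&(z>15)&(z<60)]; A=np.c_[q[:,:2]-[444,329.5],np.ones(len(q))]; print(len(q),np.linalg.lstsq(A,q[:,2],rcond=None)[0])"
```

```text
t 43.8 pos [443.31 329.17 202.37] rpy [-1.7996e+02 -2.0000e-02  1.5199e+02] F [-0.07 -0.23 -0.06] gap 85.3 gf 0.0
50 [5.29669895e-02 5.02819451e-02 5.78036853e+01]
369 [ 1.96909203e-03 -8.52132550e-04  2.62527081e+01]
```

View pics/s4.png

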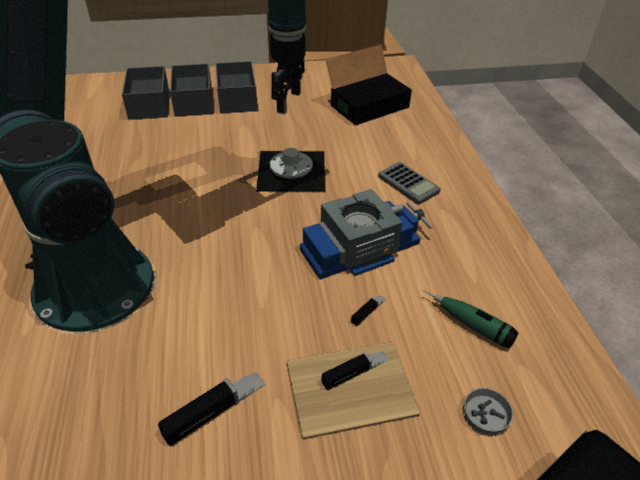

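The cover lies flat in the middle of the mat at (291,163), flange top at about z 26 and level. The wedge is on its board at (353,370), and the other things have not moved. Handing in.

```bash
python3 -c "
from plant import arm
print(arm.finish_job())"
```

```text
the job is handed in; nothing more can be done
None
```

I freed the cover with the wedge, set it flat in the middle of the mat, laid the wedge back on its board, left everything else where it was, and handed the job in at about 44 s; no verdict came back.

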